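Roll-test two rollers and reject the one that rides high

TASK

Two steel rollers lie across the flat deck of the roll gauge; test them one after the other, the one nearer the gate first, by rolling each along the deck to the sprung gate without lifting it. The sound roller rolls freely under the gate's lips and must be rolled on until it drops into the trough at the far end; the faulty one wobbles, rides high and catches on the lips: let it just bear on the gate, never force it, then draw it back clear, lift it out and leave it lying in the open grey tray before you go on. Do not disturb the bottle, the pot or the dish.

Things in the scene. Friction and masses are not known exactly. Their poses are not given: they have to be found in the camera images.
- gauge: fixed aluminium roll gauge, 224 mm long (x), 128 mm wide (y). Origin: centre of its underside; x is the rolling direction. Flat deck 20 mm above the underside from x=-112 to +73 mm; 0.2 mm deep grooves at x=-92 and -22 mm hold the rollers. Side cheeks, inner faces at y=+-53 mm, rise to 38 mm. Fingers can pass along the middle (y within 33 mm) of the whole gauge, gate and trough.
- trough (a point): middle of the trough floor at the far end of the gauge, 88 mm ahead of the gauge's origin and 14 mm above its underside; axes as the gauge. The trough spans 15 mm either side in x; a roller drops 6 mm into it and stays, its middle 10 mm above this point. End stops beyond it stand only 33 mm or more off the centre line.
- gate: dark steel gate: two lips over the collars' tracks, 33 mm and more off the centre line, 20 mm long in x. Origin on the gauge's underside below the lips' middle, axes as the gauge. Lips 41.5 to 50.5 mm above the underside: 21.5 mm clear over the deck. Gives way in +x on a spring, 0.7 N per mm, for 12 mm, then solid; over 20 N is forcing it.
- lip_front (a point): point on the centre line below the lips' front face at lip underside height (moves with the gate). A faulty roller catches when its middle is about 7 mm short of it and feels like 2 N or more of resistance; it must be drawn back 10 mm or more before lifting, or it hooks under the lips.
- roller_a_mid (a point): roller A: steel roller, 0.15 kg: 10 mm shaft, 100 mm long (along y), with 12 mm wide collars centred 40 mm either side of the middle. Point: middle of the shaft, where to grip. Sound: true 20 mm collars. Faulty: off-centre collars about 24 mm, shaft 1 to 3 mm higher, wobbling. Which is faulty is not told. Starts in a shallow groove (under 1 N rolls it out), then rolls freely.
- roller_b_mid (a point): roller B: steel roller, 0.15 kg: 10 mm shaft, 100 mm long (along y), with 12 mm wide collars centred 40 mm either side of the middle. Point: middle of the shaft, where to grip. Sound: true 20 mm collars. Faulty: off-centre collars about 24 mm, shaft 1 to 3 mm higher, wobbling. Which is faulty is not told. Starts in a shallow groove (under 1 N rolls it out), then rolls freely.
- tray: fixed open tray of grey plastic for the reject, 86 mm (x) by 140 mm (y), 24 mm high, walls and floor 4 mm (inside at least 76 by 130 mm). Origin: centre of the underside.
- bottle: brown bottle nearest the tray, 52 mm diameter, 115 mm tall, standing beyond the tray; origin centre of the underside. Leave it alone.
- pot: white lidded sample pot, 67 mm diameter, 68 mm tall, standing left of the tray; origin centre of the underside. Leave it alone.
- dish: clear culture dish, 58 mm diameter, 14 mm high; origin centre of the underside. Leave it alone.
Things that resemble listed ones, but are neither listed nor needed, are in the scene too. What is shaped like the part that bears roller_a_mid but orange is not meant.

How it is judged (in metres and radians):
On the way, in this order (a step that is already met when the one before it is completed fails the run):
1. the first roller is tested: the sound one is rolled (seen to turn) along the deck towards the trough, or the faulty one bears on the gate (((x of roller_a_mid in the frame of gauge between 0 and 0.075 m and angle between roller_a_mid's own z axis and vertical above 1.2 rad) or (contact force between gate and roller_b above 1 N and x of roller_b_mid in the frame of gauge above 0.015 m and z of roller_b_mid in the frame of gauge below 0.038 m))), for 0.05 s.
2. the second roller is tested, the first being dealt with: the faulty one bears on the gate with the sound one in the trough, or the sound one is rolled along the deck with the faulty one in the tray ((((contact force between gate and roller_b above 1 N and x of roller_b_mid in the frame of gauge above 0.015 m and z of roller_b_mid in the frame of gauge below 0.038 m) and (x of roller_a_mid in the frame of gauge between 0.077 and 0.1 m and z of roller_a_mid in the frame of gauge below 0.028 m)) or ((x of roller_a_mid in the frame of gauge between 0 and 0.075 m and angle between roller_a_mid's own z axis and vertical above 1.2 rad) and (x of roller_b_mid in the frame of tray between -0.043 and 0.043 m and y of roller_b_mid in the frame of tray between -0.07 and 0.07 m and z of roller_b_mid in the frame of tray below 0.032 m)))), for 0.05 s.
At the end, for the whole second after the job is handed in: The sound roller is at rest in the trough (its middle 77 to 100 mm ahead of the gauge's centre, under 28 mm above its underside); the faulty one is at rest in the tray (middle within its outline, under 32 mm above its underside); both released (x of roller_a_mid in the frame of gauge between 0.077 and 0.1 m and z of roller_a_mid in the frame of gauge below 0.028 m and x of roller_b_mid in the frame of tray between -0.043 and 0.043 m and y of roller_b_mid in the frame of tray between -0.07 and 0.07 m and z of roller_b_mid in the frame of tray below 0.032 m and linear speed of each of roller_a, roller_b below 0.02 m/s); the robot touches nothing.
It fails at once if the gate is forced: more than 20 N on it (contact force between gate and anything else above 20 N).
It fails at once if the sound roller is lifted off the gauge (its middle more than 48 mm above the gauge's underside) (z of roller_a_mid in the frame of gauge above 0.048 m).
It fails at once if the faulty roller is pushed through the gate (x of roller_b_mid in the frame of gauge above 0.056 m and z of roller_b_mid in the frame of gauge below 0.045 m and y of roller_b_mid in the frame of gauge below 0.05 m).
It fails at once if the bottle, the pot or the dish is moved by more than 20 mm (distance of any of bottle, pot, dish from where it was at the start of the episode above 0.02 m).
It also fails if it takes over 64 s, if anything falls off the work surface, if the arm or the gripper's body presses on something with over 40 N, if the wrist force passes 120 N, or if a joint passes its speed limit or range.

ROBOT

A 6-joint arm with a two-finger parallel gripper is mounted at the origin on a cart in front of the work surface, level with it; the furniture and walls round the work are solid. World frame = base frame: x ahead of the robot, y to its left, z up, the work surface at z = 0. Lengths are in mm, angles in rad, forces in N, time in s.
With the tool pointing down it reaches from about 350 to 975 mm from the base axis. Payload 7.1 kg.
Tool frame: the origin (TCP) lies midway between the tips of the shut fingers; the grasp point (between the pads) lies 19 mm behind it; z points along the fingers, y is the line along which they close (so a half turn about z gives the same grasp; the last joint's range is limited). The gripper opens to 88 mm and grips with 3 to 60 N. Pads are 20 mm wide; open, the fingers measure 115 mm over their backs; the gripper's body (75 mm by 178 mm) begins 61 mm behind the grasp point.
Start: joints at [1.105, 0.423, 1.63, -0, 1.089, -0.019], TCP at [270.019, 563.644, 222.675] pointing down, gripper open.
Joint ranges: [-3, 3], [-0.9, 2.11], [0.09, 2.58], [-1.31, 4.45], [0.11, 2.69], [-2.54, 2.54]. Speed limits (rad/s): [2.39, 2.39, 3.01, 3.14, 3.14, 3.14].

INTERFACE

Orientations are given as a rotation vector (axis times angle).
In Python, from workcell import ctrl gives the robot as it stands.
- The arm moves only by the shell command python3 -m inch 'ROWS' [OPENING]. ROWS is JSON, a list of rows, each an object with "xyz": the shift along the tool's x, y, z in mm, a list of three; "rot": the turn, a rotation vector about the tool's x, y, z in rad, a list of three. In form: [{"xyz": [dx, dy, dz], "rot": [ax, ay, az]}, ...]. A call has 1 to 12 rows; each row is the pose to reach, as a shift and turn from the pose commanded when the call began, along the tool's axes at that moment; what a row does not reach only later rows make up. A row lasts 1/12 s, in which the tool goes at most 41.7 mm and 7.16 degrees, less where a joint would pass 70% of its speed; a pose out of reach is approached as far as the arm can. A call with a gripper value outside its range is refused whole. OPENING is the closure in counts, from 0 (fully open) to 255 (shut), set as the call begins (- or left out, the last holds). The fingers move at their own pace and stop on an object; the grip force is fixed at half the most. Time passes only in rows, so rows that repeat a pose let the fingers close. It gives the time, the measured TCP pose, the force, the opening and the grip force at its end, in the units of the state.
- ctrl.get_obs(): the state, without advancing time (a new reading comes with each control period).
- ctrl.get_image(name): name is "scene" or "side" or "wrist"; returns the picture (384x512x3 uint8, red, green, blue); there is no depth.
- ctrl.camera_model(name): a dict with "fx", "fy", "cx", "cy" (pixels), "position" and "attitude" of the camera in the world. Camera axes: x right, y up, looking along -z (the intrinsics and any distortion apply to the point x, -y, -z); pixel columns grow to the right and rows downward; lengths in mm; the calibration is good to about 2 mm. A picture is of the moment at which its call begins: read the wrist's pose just before it. camera_model takes no time and is no camera call; for the wrist camera it gives the pose at the moment of the call.
- ctrl.close_job(): hands the job in; it is judged then, once.
The state is a dict: "t": time; "qpos": joint angles; "qvel": joint speeds; "joint_torque": joint torques, N m; "ee_pos": TCP position; "orientation": TCP orientation; "ft_force": force on the tool from outside, world axes, zero at the start; "moment": the same for the moment, N m; "width": finger opening in mm; "grasp_force": force on a finger pad.
Only numpy, scipy, OpenCV 4.12 (cv2) and the standard library are available. Lean on these libraries where they do the work, as an engineer would, in place of code of your own. Each camera call takes 0.05 s, during which the arm holds its last target. There are 200 camera calls.

## Working session

There is one attempt and no reset: what is moved stays moved. The work goes in short steps, Python scripts to look and compute and a shell command to move; the robot and the scene stay as the last step left them, time stands still between calls to the robot, and variables do not carry over. Pictures are saved under pics/ and viewed, at most 10 in all, crops included, and the job is handed in when it is done.

```bash
mkdir -p pics; cat > h.py <<'E'
from workcell import ctrl
import cv2, numpy as np
from scipy.spatial.transform import Rotation as R
def rot(a):
    a=np.array(a,float)
    if a.shape==(3,3): return a
    return R.from_rotvec(a).as_matrix() if a.size==3 else R.from_quat(a).as_matrix()
def snap(n,f):
    m=ctrl.camera_model(n); im=ctrl.get_image(n); cv2.imwrite(f,im[:,:,::-1]); return m,im
def ray(m,u,v):
    d=rot(m['attitude'])@np.array([(u-m['cx'])/m['fx'],-(v-m['cy'])/m['fy'],-1]); return np.array(m['position']),d
def at(m,u,v,z):
    p,d=ray(m,u,v); return p+d*(z-p[2])/d[2]
def proj(m,P):
    q=rot(m['attitude']).T@(np.array(P,float)-m['position']); return m['cx']+m['fx']*q[0]/-q[2], m['cy']-m['fy']*q[1]/-q[2]
E
python3 - <<'E'
from h import *
for n in ("scene","side","wrist"):
    m,im=snap(n,f"pics/{n}0.png"); print(n,m)
    if n!="side": cv2.imwrite(f"pics/{n}0.png",cv2.resize(im[:,:,::-1],(800,600),interpolation=cv2.INTER_CUBIC))
print(ctrl.get_obs())
E
```

```text
scene {'fx': 472.24159746265457, 'fy': 472.24159746265457, 'cx': 250.09594589995072, 'cy': 209.48656871519256, 'position': array([-298.04925998,  826.63772426,  527.19998941]), 'attitude': array([ 0.68323602, -1.13200878, -1.76167622])}
side {'fx': 371.9218401021588, 'fy': 371.9218401021588, 'cx': 256.0000489393983, 'cy': 187.92396565040943, 'position': array([157.44444589,  53.13613622, 735.5465263 ]), 'attitude': array([ 0.61096519, -0.30932248, -0.9036397 ])}
wrist {'fx': 289.3428590207035, 'fy': 289.3428590207035, 'cx': 256.89497857584314, 'cy': 193.81878126272716, 'position': array([208.5175945 , 592.93838689, 384.42715421]), 'attitude': array([-0.22433984, -0.13934368,  1.11891397])}
{'t': 0.15, 'qpos': array([ 1.10500661e+00,  4.23664620e-01,  1.63046715e+00, -1.38653893e-06,
        1.08859801e+00, -1.90030905e-02]), 'qvel': array([-0.00148272, -0.00231924, -0.00098496, -0.0005356 , -0.00027498,
        0.00296124]), 'joint_torque': array([ 1.09176013e-03, -5.44986391e+01, -2.73919970e+01,  6.43997965e-02,
        2.04719970e-02, -1.17486138e-04]), 'ee_pos': array([269.83899814, 563.29511201, 222.09928119]), 'orientation': array([-6.95926779e-01, -3.06326295e+00,  1.73428980e-03]), 'ft_force': array([-1.12816289,  0.17304098,  0.40940233]), 'moment': array([-0.01087168, -0.00460735, -0.02238584]), 'grasp_force': 0.0, 'width': 87.51839158578703}
```

View pics/scene0.png

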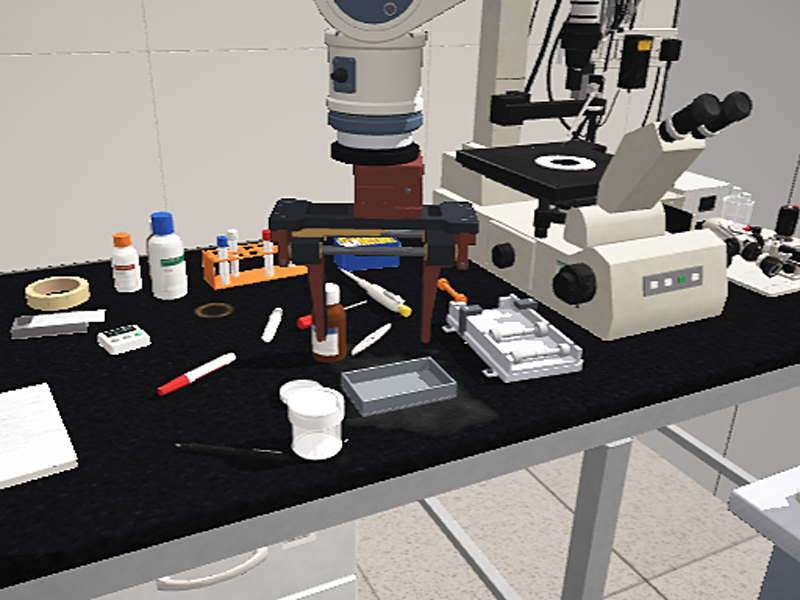

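View pics/wrist0.png

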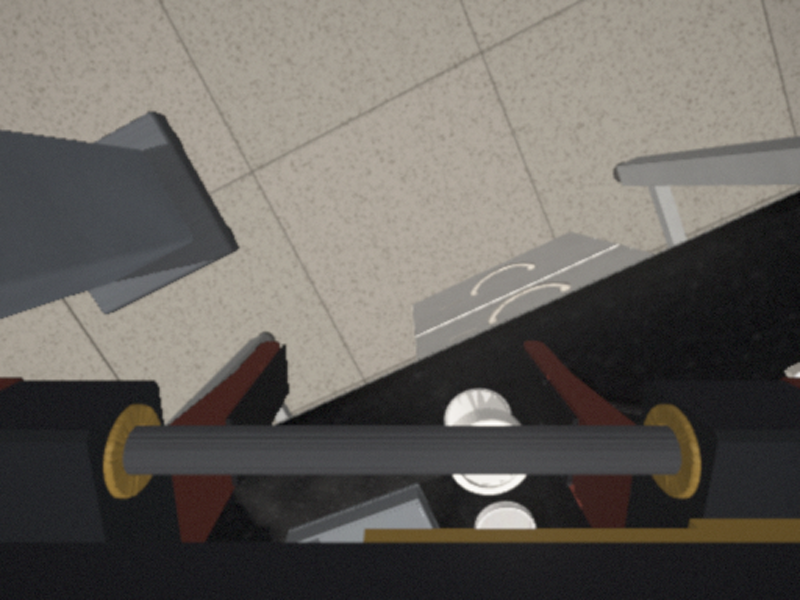

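The scene view shows the pot at about (317,425), the tray at (400,385), the bottle at (328,325), the dish at (300,390) and the gauge at (515,335). The wrist view shows only the floor and the pot. I'll look at the side view next.

```bash
python3 - <<'E'
import cv2
im=cv2.imread('pics/side0.png'); cv2.imwrite('pics/side0b.png',cv2.resize(im,(800,600),interpolation=cv2.INTER_CUBIC))
im=cv2.imread('pics/scene0.png')[280:400,430:600]; cv2.imwrite('pics/sc_c.png',cv2.resize(im,None,fx=4.7,fy=4.7,interpolation=cv2.INTER_CUBIC))
E
```

```text
(no output)
```

View pics/side0b.png

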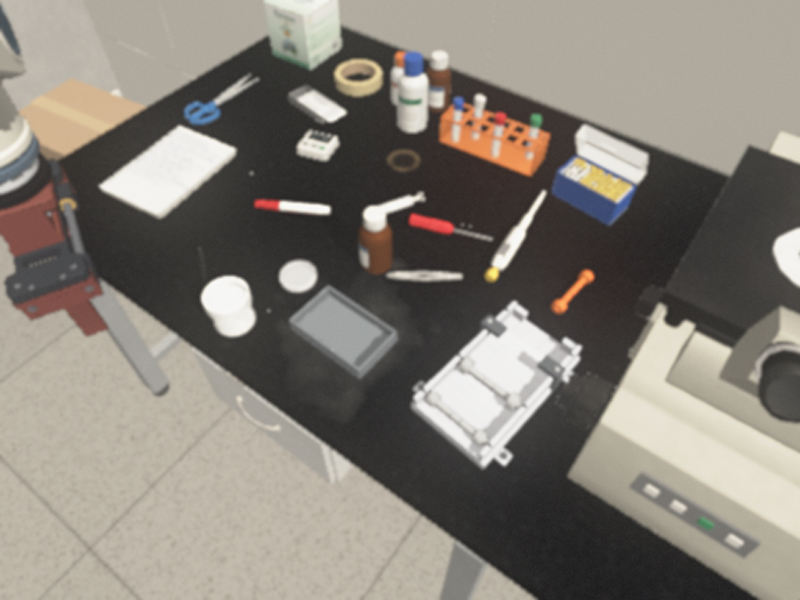

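View pics/sc_c.png

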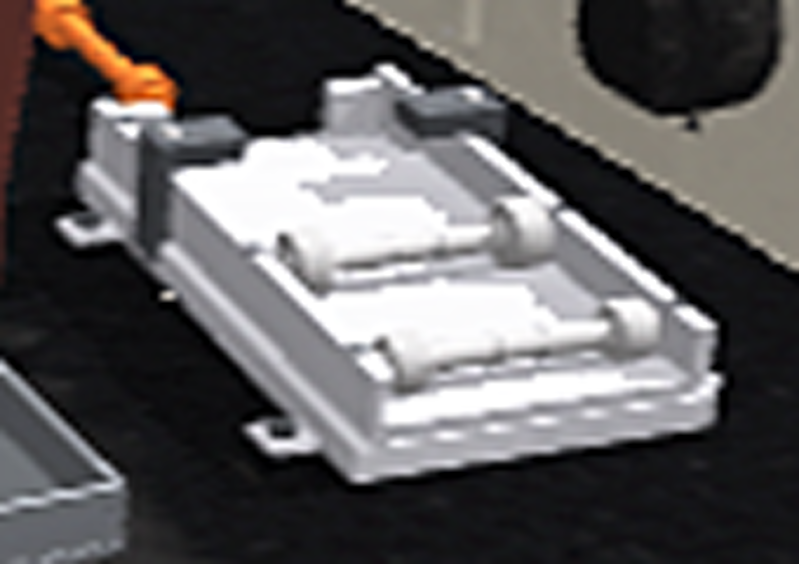

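```bash
python3 - <<'E'
from h import *
S=ctrl.camera_model('side');C=ctrl.camera_model('scene'); k=.64
def s(u,v,z): return at(S,u*k,v*k,z).round(1)
def c(u,v,z): return at(C,(430+u/4.7)*k,(280+v/4.7)*k,z).round(1)
print('near gate',s(467,365,32),s(513,399,32),c(305,260,32),c(525,230,32))
print('back',s(430,400,30),s(480,437,30),c(410,355,30),c(632,322,30))
print('lips',s(495,325,50),s(565,358,50),c(195,135,50),c(450,110,50))
print('tray rim',*[s(*p,24) for p in((328,288),(397,330),(360,373),(290,322))])
print('tray rim scene',*[at(C,u*k,v*k,24).round(1) for u,v in((342,373),(440,358),(457,382),(358,402))])
print('bottle',s(378,268,0),'pot',s(233,325,0),'dish',s(298,278,7), 'orange',s(573,292,10),'scope knob',s(655,300,60), s(572,478,0),s(650,330,0))
E
```

```text
near gate [551.7 226.   32. ] [543.4 147.9  32. ] [550.5 223.3  32. ] [540.2 142.2  32. ]
back [477.2 237.6  30. ] [471.6 155.6  30. ] [482.9 228.4  30. ] [473.2 149.5  30. ]
lips [621.6 224.6  50. ] [630.6 118.7  50. ] [617.9 225.6  50. ] [600.9 131.8  50. ]
tray rim [546.  477.5  24. ] [545.8 343.4  24. ] [456.6 342.1  24. ] [463.1 481.   24. ]
tray rim scene [548. 480.  24.] [532.  330.7  24. ] [459.8 344.4  24. ] [466.7 491.   24. ]
bottle [640.4 452.4   0. ] pot [417.4 562.4   0. ] dish [542.3 540.4   7. ] orange [776.7 167.2  10. ] scope knob [791.1  56.2  60. ] [506.8  35.3   0. ] [787.2  41.2   0. ]
```

```bash
cat >> h.py <<'E'
GY=-0.11; GO=np.array([568.4,182.7])
def gw(x,y=0): # gauge -> world
    return GO+np.array([x*np.cos(GY)-y*np.sin(GY), x*np.sin(GY)+y*np.cos(GY)])
def go(xy,z,yaw): # yaw: direction of tool y in world
    o=ctrl.get_obs(); A=rot(o['orientation']); 
    y=np.array([np.cos(yaw),np.sin(yaw),0]); zz=np.array([0,0,-1.]); B=np.stack([np.cross(y,zz),y,zz],1)
    d=A.T@(np.array([*xy,z])-o['ee_pos']); r=R.from_matrix(A.T@B).as_rotvec()
    print('t',o['t'],'from',o['ee_pos'].round(1),'shift',d.round(1),'rot',r.round(3),'F',o['ft_force'].round(2),'w',round(o['width'],1))
E
python3 - <<'E'
from h import *
o=ctrl.get_obs();A=rot(o['orientation']);print(A.round(3)); m=ctrl.camera_model('wrist')
print('cam in tool',A.T@(m['position']-o['ee_pos']),'cam look',A.T@rot(m['attitude'])@[0,0,-1])
for yaw in (GY,GY+np.pi): go(gw(-40),170,yaw)
# stage corners
def tri(a,b):
    M=[];q=[]
    for n,p in(('scene',a),('side',b)):
        P,d=ray(ctrl.camera_model(n),p[0]*.64,p[1]*.64);d/=np.linalg.norm(d);I=np.eye(3)-np.outer(d,d);M.append(I);q.append(I@P)
    return np.linalg.lstsq(np.vstack(M),np.hstack(q),rcond=None)
print(tri((457,155),(752,150)),tri((567,190),(668,290)))
E
python3 -m inch --help 2>&1 | head -5
```

```text
[[-0.902  0.432 -0.001]
 [ 0.432  0.902 -0.001]
 [ 0.    -0.001 -1.   ]]
cam in tool [ 6.81126737e+01  9.68617561e-02 -1.62424497e+02] cam look [-2.47849996e-01 -1.10899497e-04  9.68798414e-01]
t 0.15 from [269.8 563.3 222.1] shift [-395.9 -227.4   52.3] rot [-1.000e-03  1.000e-03  1.234e+00] F [-1.13  0.17  0.41] w 87.5
t 0.15 from [269.8 563.3 222.1] shift [-395.9 -227.4   52.3] rot [-1.000e-03 -1.000e-03 -1.908e+00] F [-1.13  0.17  0.41] w 87.5
(array([990.32919976,  43.78782397, 208.24552051]), array([2.18408214]), np.int32(3), array([1.41421356, 1.34978772, 0.4219871 ])) (array([647.86940807,  44.7598986 , 225.34112073]), array([143.07252849]), np.int32(3), array([1.41421356, 1.3031875 , 0.54927438]))
invalid input: not JSON, or not a number
```

```bash
python3 -m inch '[{"xyz":[-35,-20,0],"rot":[0,0,0.11]},{"xyz":[-70,-40,0],"rot":[0,0,0.22]},{"xyz":[-105,-60,0],"rot":[0,0,0.33]},{"xyz":[-140,-80,0],"rot":[0,0,0.44]},{"xyz":[-175,-100,0],"rot":[0,0,0.55]},{"xyz":[-210,-120,0],"rot":[0,0,0.66]},{"xyz":[-245,-140,0],"rot":[0,0,0.77]},{"xyz":[-280,-160,0],"rot":[0,0,0.88]},{"xyz":[-315,-180,10],"rot":[0,0,0.99]},{"xyz":[-345,-200,20],"rot":[0,0,1.1]},{"xyz":[-375,-215,35],"rot":[0,0,1.2]},{"xyz":[-396,-227,52],"rot":[0,0,1.234]}]'
python3 -m inch '[{"xyz":[0,0,0],"rot":[0,0,0]},{"xyz":[0,0,0],"rot":[0,0,0]},{"xyz":[0,0,0],"rot":[0,0,0]},{"xyz":[0,0,0],"rot":[0,0,0]}]'
python3 - <<'E'
from h import *
m,im=snap('wrist','pics/w1.png'); np.save('w1.npy',m,allow_pickle=True)
cv2.imwrite('pics/w1b.png',cv2.resize(im[:,:,::-1],(800,600),interpolation=cv2.INTER_CUBIC))
go(gw(-22),100,GY)
for x in(-92,-22): print(proj(m,[*gw(x,40),30]),proj(m,[*gw(x,-40),30]))
E
```

```text
t: 1.15
ee_pos: [531.0, 185.6, 170.8]
orientation: [2.346, 2.087, 0.003]
ft_force: [1.3, -0.2, -0.3]
width: 87.7
grasp_force: 0.0
t: 1.48
ee_pos: [528.8, 188.9, 171.3]
orientation: [2.338, 2.098, 0.001]
ft_force: [-0.1, 0.0, 0.4]
width: 87.7
grasp_force: 0.0
t 1.5333 from [528.8 189.  171.5] shift [-2.  17.9 71.5] rot [ 0.001 -0.001  0.002] F [-0.43  0.66 -0.58] w 87.9
(np.float64(207.64971468878784), np.float64(148.88665342681526)) (np.float64(210.50585023521984), np.float64(221.4290604737797))
(np.float64(274.804518342808), np.float64(149.05595958953126)) (np.float64(273.51822151693574), np.float64(221.57487659851938))
```

View pics/w1b.png

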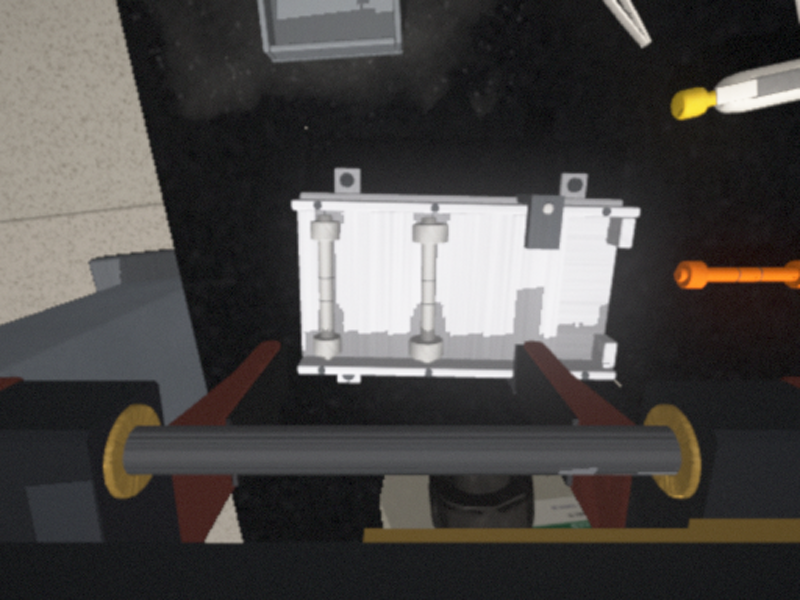

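The wrist view matches the model to about 1 px. The collars are at (325,231)/(327,346) and (430,232)/(426,347), and the near-gate collars look larger. The upper lip block spans x 527–562. I'll check the yaw and the lip front numerically before going down.

```bash
python3 - <<'E'
from h import *
m=np.load('w1.npy',allow_pickle=True).item()
def g(u,v,z):
    p=at(m,u*.64,v*.64,z)[:2]-GO; c,s=np.cos(GY),np.sin(GY); return (p@[c,s]).round(1),(p@[-s,c]).round(1)
for n,a in dict(railTL=(293,204,38),railTR=(638,211,38),railBL=(300,374,38),railBR=(615,379,38),deckL=(301,300,20),lipF=(528,247,50.5),lipB=(561,248,50.5),lipF2=(514,378,50),c1=(325,231,30),c2=(327,346,30),c3=(430,232,32),c4=(426,347,32)).items(): print(n,g(*a))
go(gw(-22),100,GY)
E
```

```text
railTL (np.float64(-110.0), np.float64(58.9))
railTR (np.float64(111.2), np.float64(55.1))
railBL (np.float64(-111.8), np.float64(-58.0))
railBR (np.float64(110.3), np.float64(-61.3))
deckL (np.float64(-112.4), np.float64(-8.9))
lipF (np.float64(38.7), np.float64(33.4))
lipB (np.float64(59.5), np.float64(32.8))
lipF2 (np.float64(35.8), np.float64(-55.4))
c1 (np.float64(-91.6), np.float64(41.1))
c2 (np.float64(-93.4), np.float64(-40.0))
c3 (np.float64(-21.7), np.float64(40.8))
c4 (np.float64(-23.1), np.float64(-39.9))
t 1.5333 from [528.8 189.  171.5] shift [-2.  17.9 71.5] rot [ 0.001 -0.001  0.002] F [-0.43  0.66 -0.58] w 87.9
```

```bash
sed -i 's/^GY=-0.11; GO=.*/GY=-0.128; GO=np.array([568.3,181.8])/' h.py; python3 - <<'E'
from h import *
go(gw(-22),60,GY)
E
```

```text
t 1.5333 from [528.8 189.  171.5] shift [ -2.6  17.9 111.5] rot [ 0.001 -0.001  0.02 ] F [-0.43  0.66 -0.58] w 87.9
```

```bash
python3 -m inch '[{"xyz":[-2.6,17.9,35],"rot":[0,0,0.02]},{"xyz":[-2.6,17.9,70],"rot":[0,0,0.02]},{"xyz":[-2.6,17.9,95],"rot":[0,0,0.02]},{"xyz":[-2.6,17.9,111],"rot":[0,0,0.02]},{"xyz":[-2.6,17.9,111],"rot":[0,0,0.02]},{"xyz":[-2.6,17.9,111],"rot":[0,0,0.02]},{"xyz":[-2.6,17.9,111],"rot":[0,0,0.02]},{"xyz":[-2.6,17.9,111],"rot":[0,0,0.02]}]' 168
python3 - <<'E'
from h import *
go(gw(-22),23,GY)
E
```

```text
t: 2.2
ee_pos: [547.6, 184.1, 61.4]
orientation: [2.359, 2.073, 0.004]
ft_force: [-0.4, -0.6, 0.3]
width: 37.9
grasp_force: 0.0
t 2.2 from [547.6 184.1  61.4] shift [ 0.3 -1.3 38.4] rot [ 0.003 -0.001 -0.001] F [-0.4  -0.57  0.33] w 37.9
```

```bash
python3 -m inch '[{"xyz":[0,-1,10],"rot":[0,0,0]},{"xyz":[0,-1,20],"rot":[0,0,0]},{"xyz":[0,-1,28],"rot":[0,0,0]},{"xyz":[0,-1,34],"rot":[0,0,0]},{"xyz":[0,-1,38],"rot":[0,0,0]},{"xyz":[0,-1,38],"rot":[0,0,0]},{"xyz":[0,-1,38],"rot":[0,0,0]}]'
python3 -m inch '[{"xyz":[0,0,0],"rot":[0,0,0]},{"xyz":[0,0,0],"rot":[0,0,0]},{"xyz":[0,0,0],"rot":[0,0,0]},{"xyz":[0,0,0],"rot":[0,0,0]}]' 200
python3 - <<'E'
from h import *
go(gw(-22),23,GY)
go(gw(20),23,GY)
E
```

```text
t: 2.78
ee_pos: [545.4, 183.3, 21.1]
orientation: [-2.361, -2.072, 0.001]
ft_force: [-1.4, 0.0, -0.1]
width: 29.8
grasp_force: 0.0
t: 3.12
ee_pos: [545.6, 183.4, 21.7]
orientation: [2.361, 2.072, 0.0]
ft_force: [0.4, 0.2, -1.0]
width: 18.9
grasp_force: 0.0
t 3.1167 from [545.6 183.4  21.7] shift [ 1.3  0.7 -1.3] rot [ 0.    -0.    -0.002] F [ 0.44  0.23 -1.04] w 18.9
t 3.1167 from [545.6 183.4  21.7] shift [ 1.4 42.7 -1.3] rot [ 0.    -0.    -0.002] F [ 0.44  0.23 -1.04] w 18.9
```

```bash
python3 -m inch '[{"xyz":[1,3,-1],"rot":[0,0,0]},{"xyz":[1,7,-1],"rot":[0,0,0]},{"xyz":[1,11,-1],"rot":[0,0,0]},{"xyz":[1,15,-1],"rot":[0,0,0]},{"xyz":[1,19,-1],"rot":[0,0,0]},{"xyz":[1,23,-1],"rot":[0,0,0]},{"xyz":[1,27,-1],"rot":[0,0,0]},{"xyz":[1,31,-1],"rot":[0,0,0]},{"xyz":[1,35,-1],"rot":[0,0,0]},{"xyz":[1,38,-1],"rot":[0,0,0]},{"xyz":[1,40,-1],"rot":[0,0,0]},{"xyz":[1,40,-1],"rot":[0,0,0]}]'
python3 - <<'E'
from h import *
m,im=snap('wrist','pics/w2.png')
cv2.imwrite('pics/w2b.png',cv2.resize(im[:256,140:460,::-1],(800,640),interpolation=cv2.INTER_CUBIC)[:600])
go(gw(32),23,GY)
E
```

```text
t: 4.12
ee_pos: [585.9, 179.2, 22.7]
orientation: [2.361, 2.072, 0.001]
ft_force: [0.2, 0.3, 0.6]
width: 19.0
grasp_force: 0.0
t 4.1667 from [585.5 179.2  22.6] shift [ 0.4 14.6 -0.4] rot [ 0.    -0.    -0.002] F [-0.05  0.19 -0.83] w 19.2
```

View pics/w2b.png

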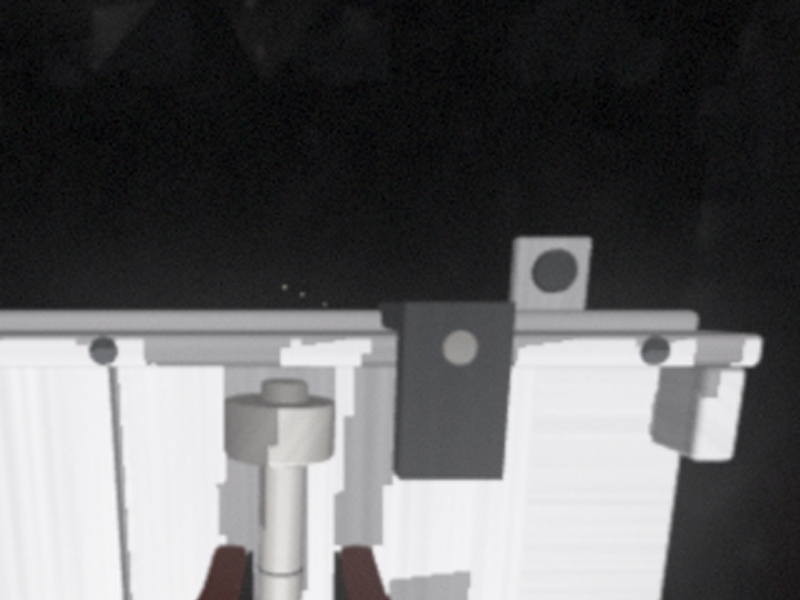

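The roller is caged between the fingers, with its collar at about (280,425) and the lip front at x≈397. I'll go on slowly.

```bash
python3 -m inch '[{"xyz":[0,2,0],"rot":[0,0,0]},{"xyz":[0,4,0],"rot":[0,0,0]},{"xyz":[0,6,0],"rot":[0,0,0]},{"xyz":[0,8,0],"rot":[0,0,0]},{"xyz":[0,10,0],"rot":[0,0,0]},{"xyz":[0,12,0],"rot":[0,0,0]},{"xyz":[0,13,0],"rot":[0,0,0]},{"xyz":[0,14,0],"rot":[0,0,0]},{"xyz":[0,15,0],"rot":[0,0,0]},{"xyz":[0,16,0],"rot":[0,0,0]},{"xyz":[0,16,0],"rot":[0,0,0]},{"xyz":[0,16,0],"rot":[0,0,0]}]'
python3 -m inch '[{"xyz":[0,1,0],"rot":[0,0,0]},{"xyz":[0,2,0],"rot":[0,0,0]},{"xyz":[0,2,0],"rot":[0,0,0]}]'
python3 -m inch '[{"xyz":[0,1,0],"rot":[0,0,0]},{"xyz":[0,2,0],"rot":[0,0,0]},{"xyz":[0,2,0],"rot":[0,0,0]}]'
```

```text
t: 5.17
ee_pos: [601.2, 177.1, 22.7]
orientation: [-2.361, -2.072, 0.0]
ft_force: [-0.6, 0.1, -0.1]
width: 19.2
grasp_force: 0.0
t: 5.42
ee_pos: [603.3, 176.9, 22.7]
orientation: [2.361, 2.072, 0.0]
ft_force: [0.2, 0.4, 0.9]
width: 18.8
grasp_force: 0.1
t: 5.67
ee_pos: [604.9, 176.6, 22.6]
orientation: [-2.361, -2.072, 0.001]
ft_force: [-2.0, 0.6, 1.6]
width: 19.2
grasp_force: 0.9
```

```bash
python3 -m inch '[{"xyz":[0,1,0],"rot":[0,0,0]},{"xyz":[0,2,0],"rot":[0,0,0]},{"xyz":[0,2,0],"rot":[0,0,0]}]'
python3 -m inch '[{"xyz":[0,1,0],"rot":[0,0,0]},{"xyz":[0,2,0],"rot":[0,0,0]},{"xyz":[0,2,0],"rot":[0,0,0]}]'
python3 - <<'E'
from h import *
m,im=snap('wrist','pics/w3.png')
cv2.imwrite('pics/w3b.png',cv2.resize(im[:256,140:460,::-1],(800,640),interpolation=cv2.INTER_CUBIC)[:600])
E
```

```text
t: 5.92
ee_pos: [606.6, 176.3, 22.6]
orientation: [-2.36, -2.072, 0.002]
ft_force: [-4.8, 1.0, 3.6]
width: 19.1
grasp_force: 2.3
t: 6.17
ee_pos: [608.3, 176.0, 22.5]
orientation: [-2.36, -2.072, 0.003]
ft_force: [-6.0, 0.4, 4.6]
width: 18.9
grasp_force: 2.8
```

View pics/w3b.png

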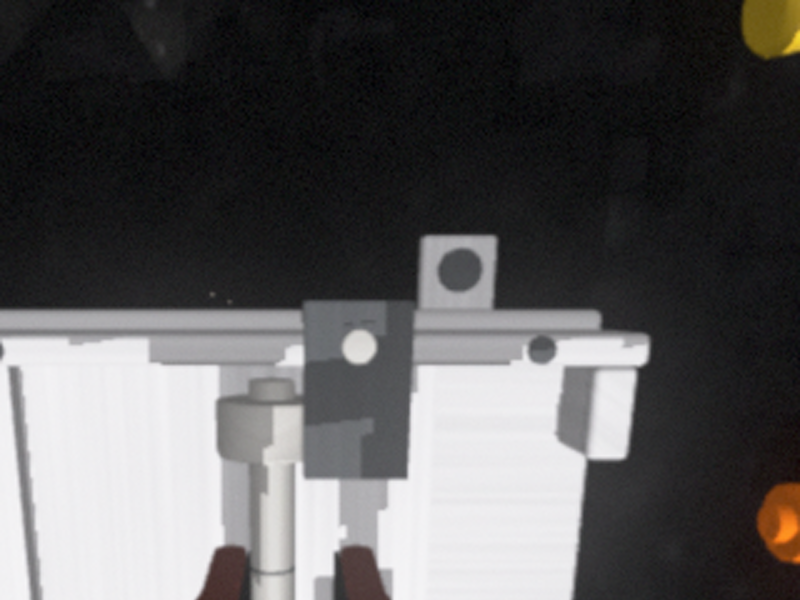

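The collar at (265,430) is hard against the lip front at x≈305, with about 6 N resistance, so this roller is faulty. I'll draw it back 40 mm.

```bash
python3 -m inch '[{"xyz":[0,-2,0],"rot":[0,0,0]},{"xyz":[0,-5,0],"rot":[0,0,0]},{"xyz":[0,-9,0],"rot":[0,0,0]},{"xyz":[0,-13,0],"rot":[0,0,0]},{"xyz":[0,-17,0],"rot":[0,0,0]},{"xyz":[0,-21,0],"rot":[0,0,0]},{"xyz":[0,-25,0],"rot":[0,0,0]},{"xyz":[0,-29,0],"rot":[0,0,0]},{"xyz":[0,-33,0],"rot":[0,0,0]},{"xyz":[0,-37,0],"rot":[0,0,0]},{"xyz":[0,-40,0],"rot":[0,0,0]},{"xyz":[0,-40,0],"rot":[0,0,0]}]'
python3 -m inch '[{"xyz":[0,0,0],"rot":[0,0,0]},{"xyz":[0,0,0],"rot":[0,0,0]},{"xyz":[0,0,0],"rot":[0,0,0]},{"xyz":[0,0,0],"rot":[0,0,0]},{"xyz":[0,0,0],"rot":[0,0,0]},{"xyz":[0,0,0],"rot":[0,0,0]}]' 255
python3 -m inch '[{"xyz":[0,0,-3],"rot":[0,0,0]},{"xyz":[0,0,-10],"rot":[0,0,0]},{"xyz":[0,0,-20],"rot":[0,0,0]},{"xyz":[0,0,-35],"rot":[0,0,0]},{"xyz":[0,0,-55],"rot":[0,0,0]},{"xyz":[0,0,-75],"rot":[0,0,0]},{"xyz":[0,0,-90],"rot":[0,0,0]},{"xyz":[0,0,-100],"rot":[0,0,0]},{"xyz":[0,0,-100],"rot":[0,0,0]},{"xyz":[0,0,-100],"rot":[0,0,0]}]'
python3 - <<'E'
from h import *
go((503,411),120,0)
m,im=snap('wrist','pics/w4.png')
cv2.imwrite('pics/w4b.png',cv2.resize(im[:,:,::-1],(800,600),interpolation=cv2.INTER_CUBIC))
E
```

```text
t: 7.22
ee_pos: [568.7, 181.3, 22.6]
orientation: [-2.361, -2.073, 0.001]
ft_force: [-0.2, -0.1, 0.7]
width: 18.7
grasp_force: 0.0
t: 7.72
ee_pos: [569.7, 181.3, 22.7]
orientation: [2.361, 2.072, 0.001]
ft_force: [0.5, 0.2, 0.2]
width: 9.1
grasp_force: 30.0
t: 8.55
ee_pos: [569.7, 181.3, 123.3]
orientation: [2.361, 2.072, 0.002]
ft_force: [0.8, 0.8, -1.7]
width: 8.9
grasp_force: 30.0
t 8.55 from [569.7 181.3 123.3] shift [219.1 -95.9   3.3] rot [ 0.001 -0.    -0.13 ] F [ 0.8   0.78 -1.66] w 8.9
```

View pics/w4b.png

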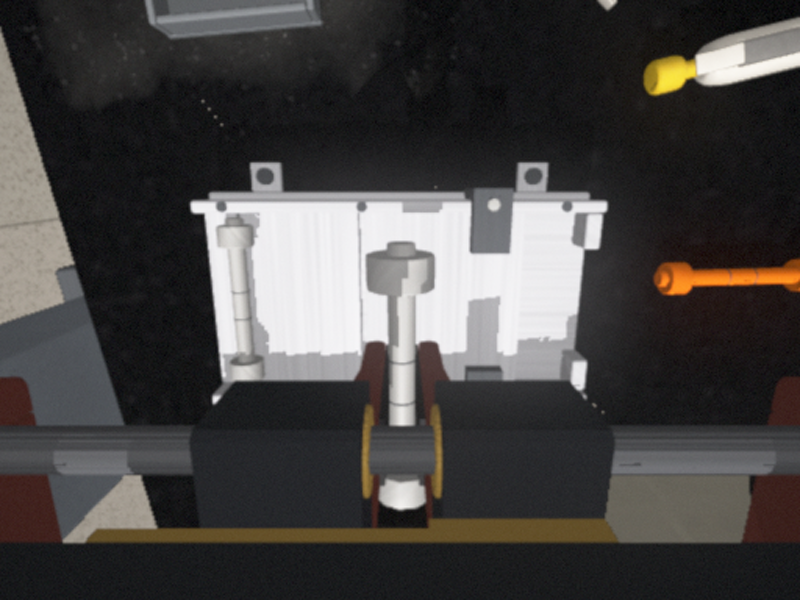

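The roller is gripped level, and the other one (240,300) is undisturbed in its groove. I'll carry this one to the tray.

```bash
python3 -m inch '[{"xyz":[10,-4,0],"rot":[0,0,-0.01]},{"xyz":[30,-13,0],"rot":[0,0,-0.02]},{"xyz":[56,-25,0],"rot":[0,0,-0.04]},{"xyz":[82,-36,0],"rot":[0,0,-0.06]},{"xyz":[108,-48,0],"rot":[0,0,-0.08]},{"xyz":[134,-59,0],"rot":[0,0,-0.1]},{"xyz":[160,-70,0],"rot":[0,0,-0.11]},{"xyz":[184,-81,0],"rot":[0,0,-0.12]},{"xyz":[204,-90,0],"rot":[0,0,-0.13]},{"xyz":[215,-94,0],"rot":[0,0,-0.13]},{"xyz":[219,-96,0],"rot":[0,0,-0.13]},{"xyz":[219,-96,0],"rot":[0,0,-0.13]}]'
python3 -m inch '[{"xyz":[0,0,0],"rot":[0,0,0]},{"xyz":[0,0,0],"rot":[0,0,0]}]'
python3 - <<'E'
from h import *
go((503,411),9,0)
m,im=snap('wrist','pics/w5.png')
cv2.imwrite('pics/w5b.png',cv2.resize(im[:,:,::-1],(800,600),interpolation=cv2.INTER_CUBIC))
E
```

```text
t: 9.6
ee_pos: [501.9, 411.4, 121.8]
orientation: [-2.22, -2.223, 0.002]
ft_force: [-0.4, -0.5, -1.5]
width: 9.3
grasp_force: 30.0
t: 9.77
ee_pos: [502.9, 409.7, 122.4]
orientation: [2.223, 2.22, -0.001]
ft_force: [-0.2, 0.0, -1.6]
width: 9.0
grasp_force: 30.0
t 9.7667 from [502.9 409.7 122.4] shift [  1.4   0.2 113.4] rot [-0.001  0.001 -0.001] F [-0.22  0.02 -1.57] w 9.0
```

View pics/w5b.png

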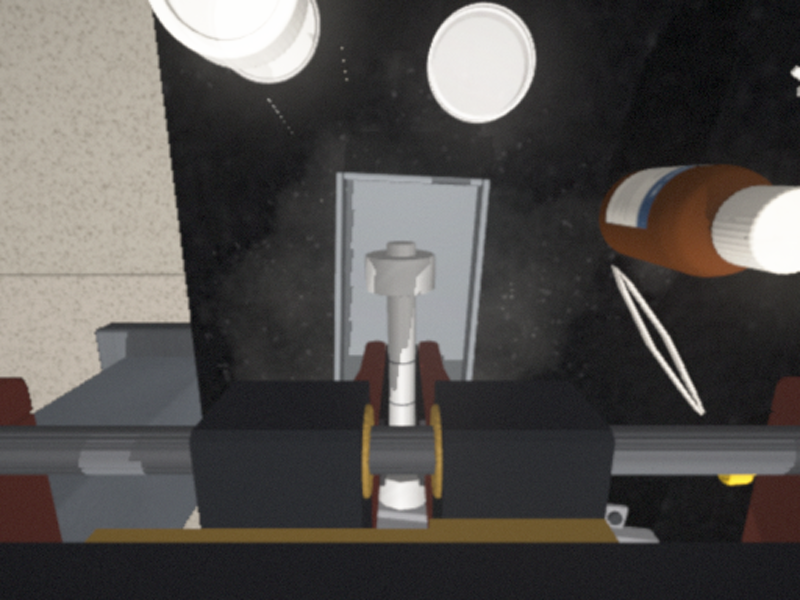

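The roller hangs over the tray, roughly centred: the far rim corners are at (338,173) and (488,180), the bottle at (680,220) and the dish at (480,62), both well clear. I'll check the tray pose from this view.

```bash
python3 - <<'E'
from h import *
m=ctrl.camera_model('wrist')
for u,v,z in((338,173,24),(488,180,24),(338,370,24),(470,370,24),(612,515,0)): print(at(m,u*.64,v*.64,z).round(1))
E
```

```text
[467.3 485.   24. ]
[550.7 481.2  24. ]
[463.1 367.6  24. ]
[544.9 367.6  24. ]
[658.1 242.3   0. ]
```

```bash
python3 -m inch '[{"xyz":[3,3,15],"rot":[0,0,0.045]},{"xyz":[3,3,40],"rot":[0,0,0.045]},{"xyz":[3,3,65],"rot":[0,0,0.045]},{"xyz":[3,3,85],"rot":[0,0,0.045]},{"xyz":[3,3,98],"rot":[0,0,0.045]},{"xyz":[3,3,106],"rot":[0,0,0.045]},{"xyz":[3,3,110],"rot":[0,0,0.045]},{"xyz":[3,3,110],"rot":[0,0,0.045]},{"xyz":[3,3,110],"rot":[0,0,0.045]}]'
python3 -m inch '[{"xyz":[0,0,1.5],"rot":[0,0,0]},{"xyz":[0,0,3],"rot":[0,0,0]},{"xyz":[0,0,3],"rot":[0,0,0]}]'
```

```text
t: 10.57
ee_pos: [506.3, 414.2, 13.5]
orientation: [2.271, 2.171, 0.002]
ft_force: [0.1, -0.7, -1.7]
width: 9.2
grasp_force: 30.0
t: 10.82
ee_pos: [505.9, 414.1, 10.2]
orientation: [2.271, 2.171, 0.001]
ft_force: [-1.0, -0.2, -2.2]
width: 9.1
grasp_force: 30.0
```

```bash
python3 -m inch '[{"xyz":[0,0,1],"rot":[0,0,0]},{"xyz":[0,0,2],"rot":[0,0,0]},{"xyz":[0,0,2],"rot":[0,0,0]}]'
python3 -m inch '[{"xyz":[0,0,1],"rot":[0,0,0]},{"xyz":[0,0,2],"rot":[0,0,0]},{"xyz":[0,0,2],"rot":[0,0,0]}]'
```

```text
t: 11.07
ee_pos: [505.6, 413.9, 7.6]
orientation: [2.271, 2.171, -0.0]
ft_force: [0.4, 0.2, -1.9]
width: 9.5
grasp_force: 30.0
t: 11.32
ee_pos: [505.9, 414.0, 6.6]
orientation: [-2.271, -2.171, -0.0]
ft_force: [-1.7, -0.6, 6.9]
width: 9.3
grasp_force: 30.0
```

Contact on the tray floor. I'll open the fingers a little, let the roller settle, and withdraw.

```bash
python3 -m inch '[{"xyz":[0,0,-1],"rot":[0,0,0]},{"xyz":[0,0,-1],"rot":[0,0,0]},{"xyz":[0,0,-1],"rot":[0,0,0]},{"xyz":[0,0,-1],"rot":[0,0,0]},{"xyz":[0,0,-1],"rot":[0,0,0]},{"xyz":[0,0,-1],"rot":[0,0,0]},{"xyz":[0,0,-1],"rot":[0,0,0]},{"xyz":[0,0,-1],"rot":[0,0,0]}]' 185
python3 -m inch '[{"xyz":[0,0,-10],"rot":[0,0,0]},{"xyz":[0,0,-25],"rot":[0,0,0]},{"xyz":[0,0,-45],"rot":[0,0,0]},{"xyz":[0,0,-70],"rot":[0,0,0]},{"xyz":[0,0,-95],"rot":[0,0,0]},{"xyz":[0,0,-115],"rot":[0,0,0]},{"xyz":[0,0,-115],"rot":[0,0,0]},{"xyz":[0,0,-115],"rot":[0,0,0]}]'
python3 - <<'E'
from h import *
go(gw(-92),65,GY)
m,im=snap('wrist','pics/w6.png')
cv2.imwrite('pics/w6b.png',cv2.resize(im[:,:,::-1],(800,600),interpolation=cv2.INTER_CUBIC))
E
```

```text
t: 11.98
ee_pos: [505.7, 413.9, 6.6]
orientation: [-2.271, -2.171, 0.0]
ft_force: [0.2, -0.6, 0.5]
width: 24.4
grasp_force: 0.0
t: 12.65
ee_pos: [506.7, 414.7, 124.4]
orientation: [2.27, 2.171, 0.007]
ft_force: [-0.3, 0.2, 0.1]
width: 24.3
grasp_force: 0.0
t 12.65 from [506.7 414.7 124.4] shift [-222.4  -19.8   58.7] rot [ 0.003 -0.003  0.083] F [-0.27  0.24  0.09] w 24.3
```

View pics/w6b.png

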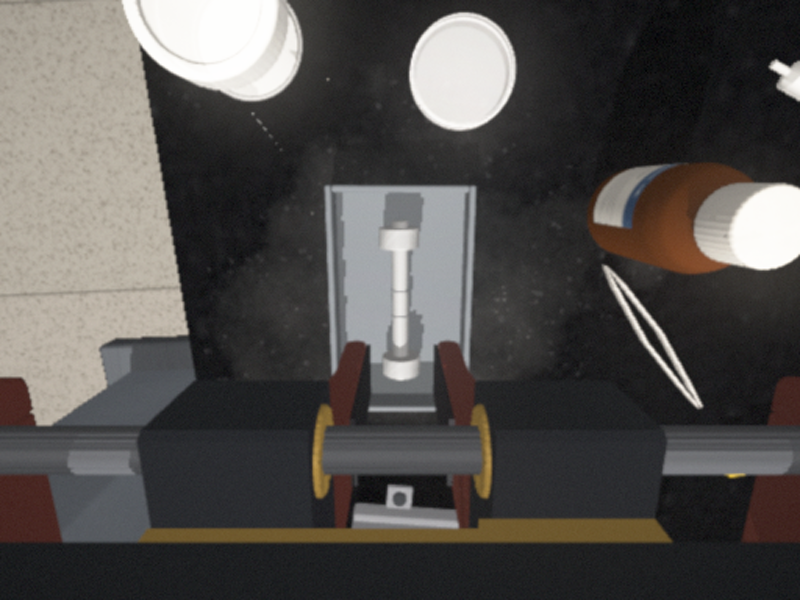

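The faulty roller lies inside the tray, with collars at (398,237) and (400,367); the bottle, dish and pot are undisturbed. Next is the second roller.

```bash
python3 -m inch '[{"xyz":[-20,-2,0],"rot":[0,0,0.02]},{"xyz":[-45,-4,0],"rot":[0,0,0.03]},{"xyz":[-72,-6,0],"rot":[0,0,0.04]},{"xyz":[-99,-9,0],"rot":[0,0,0.05]},{"xyz":[-126,-11,0],"rot":[0,0,0.06]},{"xyz":[-153,-13,0],"rot":[0,0,0.07]},{"xyz":[-180,-16,15],"rot":[0,0,0.08]},{"xyz":[-202,-18,30],"rot":[0,0,0.083]},{"xyz":[-216,-20,45],"rot":[0,0,0.083]},{"xyz":[-222,-20,58],"rot":[0,0,0.083]},{"xyz":[-222,-20,58],"rot":[0,0,0.083]},{"xyz":[-222,-20,58],"rot":[0,0,0.083]}]' 168
python3 -m inch '[{"xyz":[0,0,0],"rot":[0,0,0]},{"xyz":[0,0,0],"rot":[0,0,0]},{"xyz":[0,0,0],"rot":[0,0,0]}]'
python3 - <<'E'
from h import *
go(gw(-92.5),22.5,GY)
E
```

```text
t: 13.7
ee_pos: [474.7, 192.4, 62.6]
orientation: [-2.359, -2.073, 0.005]
ft_force: [0.6, 0.2, 0.8]
width: 30.0
grasp_force: 0.0
t: 13.95
ee_pos: [476.2, 193.8, 64.3]
orientation: [2.358, 2.076, 0.002]
ft_force: [-0.3, -0.0, -0.8]
width: 30.2
grasp_force: 0.0
t 13.95 from [476.2 193.8  64.3] shift [-0.2  0.3 41.8] rot [ 0.001 -0.001  0.001] F [-0.34 -0.03 -0.83] w 30.2
```

```bash
python3 -m inch '[{"xyz":[0,0,10],"rot":[0,0,0]},{"xyz":[0,0,20],"rot":[0,0,0]},{"xyz":[0,0,29],"rot":[0,0,0]},{"xyz":[0,0,36],"rot":[0,0,0]},{"xyz":[0,0,40],"rot":[0,0,0]},{"xyz":[0,0,41.5],"rot":[0,0,0]},{"xyz":[0,0,41.5],"rot":[0,0,0]},{"xyz":[0,0,41.5],"rot":[0,0,0]}]'
python3 -m inch '[{"xyz":[0,0,0],"rot":[0,0,0]},{"xyz":[0,0,0],"rot":[0,0,0]},{"xyz":[0,0,0],"rot":[0,0,0]},{"xyz":[0,0,0],"rot":[0,0,0]}]' 200
python3 - <<'E'
from h import *
go(gw(-92.5),22.5,GY)
go(gw(92),22.5,GY)
E
```

```text
t: 14.62
ee_pos: [475.8, 193.0, 22.1]
orientation: [-2.359, -2.075, 0.0]
ft_force: [-0.7, 0.7, -0.2]
width: 30.1
grasp_force: 0.0
t: 14.95
ee_pos: [475.9, 193.1, 22.5]
orientation: [2.359, 2.075, 0.001]
ft_force: [0.3, -0.6, -0.3]
width: 18.8
grasp_force: 0.0
t 14.95 from [475.9 193.1  22.5] shift [ 0.6  0.6 -0. ] rot [ 0.001 -0.    -0.   ] F [ 0.34 -0.63 -0.27] w 18.8
t 14.95 from [475.9 193.1  22.5] shift [6.000e-01 1.851e+02 1.000e-01] rot [ 0.001 -0.    -0.   ] F [ 0.34 -0.63 -0.27] w 18.8
```

```bash
python3 -m inch '[{"xyz":[0.5,2,0],"rot":[0,0,0]},{"xyz":[0.5,5,0],"rot":[0,0,0]},{"xyz":[0.5,10,0],"rot":[0,0,0]},{"xyz":[0.5,15,0],"rot":[0,0,0]},{"xyz":[0.5,20,0],"rot":[0,0,0]},{"xyz":[0.5,25,0],"rot":[0,0,0]},{"xyz":[0.5,30,0],"rot":[0,0,0]},{"xyz":[0.5,35,0],"rot":[0,0,0]},{"xyz":[0.5,40,0],"rot":[0,0,0]},{"xyz":[0.5,45,0],"rot":[0,0,0]},{"xyz":[0.5,50,0],"rot":[0,0,0]},{"xyz":[0.5,55,0],"rot":[0,0,0]}]'
python3 -m inch '[{"xyz":[0,5,0],"rot":[0,0,0]},{"xyz":[0,10,0],"rot":[0,0,0]},{"xyz":[0,15,0],"rot":[0,0,0]},{"xyz":[0,20,0],"rot":[0,0,0]},{"xyz":[0,25,0],"rot":[0,0,0]},{"xyz":[0,30,0],"rot":[0,0,0]},{"xyz":[0,35,0],"rot":[0,0,0]},{"xyz":[0,40,0],"rot":[0,0,0]},{"xyz":[0,45,0],"rot":[0,0,0]},{"xyz":[0,50,0],"rot":[0,0,0]},{"xyz":[0,55,0],"rot":[0,0,0]},{"xyz":[0,60,0],"rot":[0,0,0]}]'
python3 - <<'E'
from h import *
go(gw(20),22.5,GY)
go(gw(92),22.5,GY)
E
```

```text
t: 15.95
ee_pos: [530.8, 186.4, 22.1]
orientation: [-2.359, -2.075, 0.0]
ft_force: [-1.0, 0.4, -0.3]
width: 18.9
grasp_force: 0.1
t: 16.95
ee_pos: [590.3, 178.7, 22.1]
orientation: [-2.359, -2.075, 0.0]
ft_force: [-0.5, 1.3, -0.1]
width: 18.8
grasp_force: 0.1
t 16.95 from [590.3 178.7  22.1] shift [ 0.2 -2.2 -0.4] rot [-0.  0. -0.] F [-0.54  1.33 -0.12] w 18.8
t 16.95 from [590.3 178.7  22.1] shift [ 0.2 69.8 -0.4] rot [-0.  0. -0.] F [-0.54  1.33 -0.12] w 18.8
```

```bash
python3 -m inch '[{"xyz":[0,3,0],"rot":[0,0,0]},{"xyz":[0,6,0],"rot":[0,0,0]},{"xyz":[0,9,0],"rot":[0,0,0]},{"xyz":[0,12,0],"rot":[0,0,0]},{"xyz":[0,15,0],"rot":[0,0,0]},{"xyz":[0,18,0],"rot":[0,0,0]}]'
python3 -m inch '[{"xyz":[0,3,0],"rot":[0,0,0]},{"xyz":[0,6,0],"rot":[0,0,0]},{"xyz":[0,9,0],"rot":[0,0,0]},{"xyz":[0,12,0],"rot":[0,0,0]}]'
```

```text
t: 17.45
ee_pos: [607.9, 176.5, 22.2]
orientation: [-2.359, -2.075, 0.0]
ft_force: [0.7, 0.2, 0.3]
width: 18.6
grasp_force: 0.1
t: 17.78
ee_pos: [619.9, 175.0, 22.2]
orientation: [2.359, 2.075, -0.0]
ft_force: [-0.2, 1.2, 0.4]
width: 18.8
grasp_force: 0.1
```

No resistance: it rolls freely under the lips.

```bash
python3 -m inch '[{"xyz":[0,4,0],"rot":[0,0,0]},{"xyz":[0,8,0],"rot":[0,0,0]},{"xyz":[0,12,0],"rot":[0,0,0]},{"xyz":[0,16,0],"rot":[0,0,0]},{"xyz":[0,20,0],"rot":[0,0,0]},{"xyz":[0,23,0],"rot":[0,0,0]},{"xyz":[0,26,0],"rot":[0,0,0]}]'
python3 -m inch '[{"xyz":[0,3,0],"rot":[0,0,0]},{"xyz":[0,6,0],"rot":[0,0,0]},{"xyz":[0,9,0],"rot":[0,0,0]},{"xyz":[0,9,0],"rot":[0,0,0]},{"xyz":[0,9,0],"rot":[0,0,0]}]'
python3 - <<'E'
from h import *
go(gw(90),22.5,GY)
E
```

```text
t: 18.37
ee_pos: [645.8, 171.6, 22.1]
orientation: [2.359, 2.075, -0.0]
ft_force: [0.3, 0.5, 0.2]
width: 19.0
grasp_force: 0.0
t: 18.78
ee_pos: [654.4, 170.5, 22.1]
orientation: [2.359, 2.075, 0.0]
ft_force: [-0.0, 0.3, -0.0]
width: 19.1
grasp_force: 0.0
t 18.7833 from [654.4 170.5  22.1] shift [ 0.2  3.1 -0.4] rot [ 0.  0. -0.] F [-0.02  0.31 -0.04] w 19.1
```

```bash
python3 -m inch '[{"xyz":[0,0,0],"rot":[0,0,0]},{"xyz":[0,0,0],"rot":[0,0,0]},{"xyz":[0,0,0],"rot":[0,0,0]},{"xyz":[0,0,0],"rot":[0,0,0]},{"xyz":[0,0,0],"rot":[0,0,0]}]' 175
python3 -m inch '[{"xyz":[0,0,-5],"rot":[0,0,0]},{"xyz":[0,0,-15],"rot":[0,0,0]},{"xyz":[0,0,-30],"rot":[0,0,0]},{"xyz":[0,0,-50],"rot":[0,0,0]},{"xyz":[0,0,-75],"rot":[0,0,0]},{"xyz":[0,0,-100],"rot":[0,0,0]},{"xyz":[0,0,-115],"rot":[0,0,0]},{"xyz":[0,0,-115],"rot":[0,0,0]},{"xyz":[0,0,-115],"rot":[0,0,0]},{"xyz":[0,0,-115],"rot":[0,0,0]}]'
python3 - <<'E'
from h import *
m,im=snap('wrist','pics/w7.png'); g=cv2.cvtColor(im,cv2.COLOR_RGB2GRAY)
# gray profile along gauge x at the +y collar track and on the shaft, heights as in the trough
for y,z in((40,34),(40,24),(20,29)):
    print(y,z,[(x,int(g[int(round(v)),int(round(u))])) for x in range(-104,112,4) for u,v in[proj(m,[*gw(x,y),z])]])
s=[ctrl.camera_model('side'),ctrl.get_image('side')]; old=cv2.imread('pics/side0.png')[:,:,::-1]
cv2.imwrite('pics/side7.png',s[1][:,:,::-1])
for n,P in dict(trough=(*gw(88),26),lipfree=(*gw(60,0),22),mid=(*gw(-22),32),back=(*gw(-92),30)).items():
    u,v=map(int,proj(s[0],P)); print(n,(u,v)); print(cv2.cvtColor(np.ascontiguousarray(s[1][v-6:v+7:2,u-10:u+11:2]),cv2.COLOR_RGB2GRAY))
E
```

```text
t: 19.2
ee_pos: [654.3, 170.6, 22.2]
orientation: [2.359, 2.075, 0.0]
ft_force: [-0.3, 0.3, -0.3]
width: 27.6
grasp_force: 0.0
t: 20.03
ee_pos: [653.8, 170.4, 137.0]
orientation: [-2.359, -2.075, 0.001]
ft_force: [0.2, -0.5, -0.3]
width: 27.6
grasp_force: 0.0
40 34 [(-104, 61), (-100, 236), (-96, 237), (-92, 231), (-88, 234), (-84, 109), (-80, 235), (-76, 236), (-72, 235), (-68, 235), (-64, 235), (-60, 234), (-56, 238), (-52, 240), (-48, 233), (-44, 236), (-40, 238), (-36, 240), (-32, 237), (-28, 238), (-24, 240), (-20, 238), (-16, 238), (-12, 239), (-8, 239), (-4, 239), (0, 238), (4, 238), (8, 237), (12, 238), (16, 237), (20, 236), (24, 239), (28, 239), (32, 234), (36, 118), (40, 120), (44, 115), (48, 116), (52, 116), (56, 118), (60, 242), (64, 236), (68, 240), (72, 238), (76, 235), (80, 176), (84, 208), (88, 219), (92, 198), (96, 155), (100, 231), (104, 228), (108, 236)]
40 24 [(-104, 238), (-100, 232), (-96, 235), (-92, 158), (-88, 208), (-84, 237), (-80, 234), (-76, 235), (-72, 238), (-68, 235), (-64, 234), (-60, 239), (-56, 238), (-52, 233), (-48, 232), (-44, 240), (-40, 240), (
[... 1727 characters left out ...]
234 236]]
mid (313, 245)
[[233 243 244 244 244 243 244 243 243 243 243]
 [231 228 242 244 244 244 243 243 243 243 243]
 [244 237 225 239 244 244 244 243 243 243 243]
 [245 245 241 226 236 243 244 244 244 243 243]
 [244 244 245 243 231 229 242 243 244 243 243]
 [244 244 244 245 244 234 227 240 244 244 244]
 [244 244 244 244 245 245 240 226 237 243 243]]
back (292, 267)
[[222 236 243 243 243 243 243 243 243 243 244]
 [238 223 234 242 243 243 243 243 243 243 243]
 [242 241 227 229 241 243 243 243 243 243 243]
 [243 242 242 230 225 241 243 243 243 243 243]
 [243 243 243 242 234 225 238 243 243 243 243]
 [243 244 243 243 243 237 223 236 242 242 243]
 [222 242 244 243 243 243 238 223 233 241 243]]
```

The collar profile runs from 79 to 97 mm, centred on 88 mm, so the sound roller is in the trough. The rest of the deck is clear.

```bash
python3 -c "
from h import *
print(ctrl.close_job())"
```

```text
the job is handed in; nothing more can be done
None
```

I handed the job in at about 20 s: the faulty roller bore on the gate at about 6 N (wrist reading) and was drawn back, then left in the tray; the sound roller was rolled into the trough and released, confirmed from image values rather than a viewed picture; no verdict came back.

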